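Feel out the tin with the check weight and slide it onto the balance

TASK

One of the three look-alike metal tins on the ware board holds the iron check weight; the other two are nearly empty. Find the heavy one by feel, by gently pushing the tins, then slide it onto the sunk-in balance plate, right back against the metal backstop, standing flat, and let go of it. Never leave a light tin standing on the plate, keep all tins upright and finally the light ones clear of the plate, and leave the bowls, props, cup and tiles where they are.

Things in the scene. Friction and masses are not known exactly. Their poses are not given: they have to be found in the camera images.
- board: fixed wooden ware board, 380 mm (x) by 660 mm (y), 22 mm thick. Origin: centre of its underside; +x points away from the robot. Tins and bystanders stand on its top (z = 22 mm). A metal backstop bar behind the balance plate, 120 mm along y, 12 mm thick, 30 mm above the board, has its near face at x = 139 mm, y from -60 to 60 mm in the board's frame
- plate_centre (a point): centre of the square steel balance plate let into the board, 122 mm square, flush with the board's top when unloaded; at x = 75 mm, y = 0, z = 22 mm in the board's frame, axes as the board's (does not sink with the plate). The backstop's face is 64 mm from it in +x; the other three sides are open
- plate (a joint): how far the balance plate has sunk, in m: 0 flush, at most 0.004. A light tin does not move it, the heavy tin standing wholly on it sinks it fully; its 4 mm rim then holds the tin in
- tin_a: a closed flat-lidded round metal tin, 92 mm diameter (94 over the lid rim), 60 mm high, no knob, too wide to grip. Origin: centre of its underside, z up. One of the three tins holds an iron weight (0.85 kg in all), the other two are nearly empty (0.25 kg); they look the same and any may be the heavy one
- tin_b: another closed flat-lidded round metal tin, 92 mm diameter (94 over the lid rim), 60 mm high, no knob, too wide to grip. Origin: centre of its underside, z up. One of the three tins holds an iron weight (0.85 kg in all), the other two are nearly empty (0.25 kg); they look the same and any may be the heavy one
- tin_c: another closed flat-lidded round metal tin, 92 mm diameter (94 over the lid rim), 60 mm high, no knob, too wide to grip. Origin: centre of its underside, z up. One of the three tins holds an iron weight (0.85 kg in all), the other two are nearly empty (0.25 kg); they look the same and any may be the heavy one
- bowl_a: bystander: amber-glazed bowl upside down, 96 mm diameter, 42 mm high, 0.28 kg, loose. Origin: centre of its underside
- bowl_b: bystander: white bowl upside down, 96 mm diameter, 42 mm high, 0.28 kg, loose. Origin: centre of its underside
- prop_a: bystander: upright pale kiln prop (short spool-shaped post), 34 mm diameter, 54 mm high, 0.12 kg, loose; stands beside the plate. Origin: centre of its underside
- prop_b: bystander: upright pale kiln prop (short spool-shaped post), 34 mm diameter, 54 mm high, 0.12 kg, loose; stands beside the plate. Origin: centre of its underside
- cup: bystander: terracotta-coloured cup, 68 mm diameter, 65 mm high, loose. Origin: centre of its underside
- tile_a: bystander: glaze test tile lying flat, 44 mm (x) by 65 mm (y, from -30 to 35 mm), 12 mm high, loose. Origin on its underside, near its centre
- tile_b: bystander: glaze test tile lying flat, 44 mm (x) by 65 mm (y, from -30 to 35 mm), 12 mm high, loose. Origin on its underside, near its centre
- tile_c: bystander: glaze test tile lying flat, 44 mm (x) by 65 mm (y, from -30 to 35 mm), 12 mm high, loose. Origin on its underside, near its centre
Things that resemble listed ones, but are neither listed nor needed, are in the scene too. Leave any pink or turquoise look-alike of the tin_c alone.

How it is judged:
By the outcome, as a careful person would: the job done as asked, in the order asked, and still so for the second after the job is handed in, with the robot touching nothing.
It also fails if it takes over 72 s, if anything falls off the work surface, if the arm or the gripper's body presses on something with over 40 N, if the wrist force passes 120 N, or if a joint passes its speed limit or range.

ROBOT

A 6-joint arm with a two-finger parallel gripper is mounted at the origin on the work surface. World frame = base frame: x ahead of the robot, y to its left, z up, the work surface at z = 0. Lengths are in m, angles in rad, forces in N, time in s.
With the tool pointing down it reaches from about 0.4 to 0.825 m from the base axis. Payload 7 kg.
Tool frame: the origin (TCP) lies at the very end of the fingers, on their centre line; the grasp point (between the pads) lies 19 mm behind it (arm.grasp_offset is the distance from the TCP to the grasp point, in m); z points along the fingers, y is the line along which they close (so a half turn about z gives the same grasp; the last joint's range is limited). The gripper opens to 88 mm and grips with 3 to 60 N. Pads are 19 mm wide; open, the fingers measure 130 mm over their backs; the gripper's body (78 mm by 193 mm) begins 47 mm behind the grasp point.
Start: joints at [1.567, 0.359, 0.012, 0, -1.224, -0.288], TCP at [0.194, 0.646, 0.194] pointing down, gripper open.
Joint ranges: [-3.07, 3.07], [-1.43, 2.12], [-1.02, 1.25], [-3.03, 1.67], [-3.05, -0], [-3.03, 3.03]. Speed limits (rad/s): [2.39, 2.39, 3.01, 3.14, 3.14, 3.14].

INTERFACE

Orientations are given as [roll, pitch, yaw] about the fixed x, y, z axes, in that order (R = Rz(yaw) Ry(pitch) Rx(roll)).
In Python, from station import get_state, cams, arm, nets gives the robot as it stands.
- The arm moves only by the shell command python3 -m creep 'ROWS' [FORCE]. ROWS is a JSON object of lists of equal length, an entry for each row: "translation": the shift along the world's x, y, z in mm, a list of three; "spin": the turn about the world's z in rad; "gripper": the opening, from 0 (shut) to 1 (fully open). In form: {"translation": [[dx, dy, dz], ...], "spin": [spin, ...], "gripper": [gripper, ...]}. A call has 1 to 8 rows; each row shifts and turns the commanded pose from where the row before left it; what a row does not reach is not made up. A row lasts 1/10 s, in which the tool goes at most 50 mm and 8.59 degrees, less where a joint would pass 70% of its speed; a pose out of reach is approached as far as the arm can. A call is refused whole if a number of a shift passes 50 or a number of a turn 0.15, either way. A call with a gripper value outside its range is refused whole. The fingers move at their own pace and stop on an object; FORCE is the grip in N (left out, the last holds). Time passes only in rows, so rows that do not move let the fingers close. It gives the time, the measured TCP pose, the force, the opening and the grip force at its end, in the units of the state.
- get_state(): the state, without advancing time (a new reading comes with each control period).
- cams.grab_frame(name): name is "scene" or "top"; returns a dict with "img" (480x640x3 uint8, red, green, blue), "mtx" (3x3 intrinsics, pixels), "R" (3x3) and "t" (3): a world point X has camera coordinates R X + t. Camera axes: x right, y down, z forward; pixel columns grow to the right and rows downward; lengths in m; the calibration is good to about 2 mm. A picture is of the moment at which its call begins. There is no depth.
- arm.job_done(): hands the job in; it is judged then, once.
Trained networks look in the newest picture that a camera, given by its name, has taken for a name from the list of things; names that differ only in an ending like _2 or _b are one class to them, and where a whole thing is asked for, a point or a joint stands for the part that bears it (a point fixed in the world has none). Each returns a list of dicts, best first, with "confidence" (0 to 1); they miss things now and then, are a little off and sometimes report something else, mostly with a low value. They report only what shows in the picture. A call takes as long as a camera call. They do not tell look-alikes from the thing itself.
- nets.search_frame(camera, label): "centre" ([x, y, z] in m, in world coordinates, good to about 4 mm: the middle of the surface that is visible of it).
- nets.pinpoint(camera, label): "centre" ([x, y, z] in m, in world coordinates, good to about 4 mm: a listed point, or the origin of a listed thing).
The state is a dict: "t": time; "q": joint angles; "qd": joint speeds; "joint_efforts": joint torques, N m; "eef_pos": TCP position; "ee_rot": TCP orientation; "force": force on the tool from outside, world axes, zero at the start; "moment": the same for the moment, N m; "width": finger opening in m; "gripper_force": force on a finger pad.
Only numpy, scipy, OpenCV 4.12 (cv2) and the standard library are available. Lean on these libraries where they do the work, as an engineer would, in place of code of your own. Each camera call takes 0.05 s, during which the arm holds its last target. There are 200 camera calls.

## Working session

There is one attempt and no reset: what is moved stays moved. The work goes in short steps, Python scripts to look and compute and a shell command to move; the robot and the scene stay as the last step left them, time stands still between calls to the robot, and variables do not carry over. Pictures are saved under pics/ and viewed, at most 10 in all, crops included, and the job is handed in when it is done.

```bash
mkdir -p pics; ls
python3 - <<'E'
from station import get_state,cams,arm,nets
import cv2
for c in("top","scene"):
    f=cams.grab_frame(c); cv2.imwrite(f"pics/{c}0.png",f["img"][:,:,::-1])
    for l in ["board","plate_centre","tin_a","bowl_a","prop_a","cup","tile_a"]:
        print(c,l,[([round(v,3) for v in d["centre"]],round(d["confidence"],2)) for d in nets.pinpoint(c,l)])
s=get_state();print(s)
E
```

```text
pics
top board [([0.545, 0.02, -0.001], 0.81)]
top plate_centre [([0.612, 0.022, 0.025], 0.9)]
top tin_a [([0.51, -0.214, 0.017], 0.87), ([0.424, 0.012, 0.026], 0.84), ([0.492, 0.213, 0.022], 0.8), ([0.587, -0.404, -0.003], 0.77), ([0.426, -0.406, 0.004], 0.75)]
top bowl_a [([0.638, 0.173, 0.025], 0.91), ([0.666, -0.112, 0.021], 0.75)]
top prop_a [([0.585, 0.13, 0.026], 0.87), ([0.61, -0.089, 0.021], 0.64)]
top cup [([0.642, 0.296, 0.022], 0.65)]
top tile_a [([0.4, -0.15, 0.018], 0.78), ([0.698, -0.235, 0.023], 0.57)]
scene board [([0.541, 0.019, -0.004], 0.91), ([0.673, -0.115, 0.023], 0.71)]
scene plate_centre [([0.617, 0.028, 0.022], 0.86)]
scene tin_a [([0.492, 0.215, 0.021], 0.73), ([0.516, -0.216, 0.019], 0.68), ([0.59, -0.403, -0.003], 0.66), ([0.428, -0.411, 0.001], 0.61)]
scene bowl_a [([0.673, -0.113, 0.023], 0.95), ([0.639, 0.175, 0.023], 0.87)]
scene prop_a [([0.582, 0.13, 0.024], 0.69), ([0.609, -0.085, 0.021], 0.66)]
scene cup [([0.644, 0.293, 0.017], 0.72)]
scene tile_a [([0.693, -0.233, 0.021], 0.9), ([0.397, -0.155, 0.024], 0.8), ([0.368, 0.187, 0.021], 0.58), ([0.493, 0.215, 0.025], 0.52)]
{'t': 0.8, 'q': array([ 1.56711636e+00,  3.58565059e-01,  1.18792855e-02,  2.07588892e-05,
       -1.22410092e+00, -2.88086843e-01]), 'qd': array([ 4.79786388e-04,  7.86092110e-05,  7.56951868e-04,  8.10333330e-04,
        2.25453973e-04, -5.18764549e-05]), 'joint_efforts': array([ 1.55917809e-05, -5.82289410e+01,  2.93305188e+01,  7.00243413e+00,
        1.27832405e-02, -5.86566784e-06]), 'eef_pos': array([0.19418817, 0.64643277, 0.19417857]), 'ee_rot': array([-3.14157787e+00, -1.59831787e-05, -2.91759755e-01]), 'force': array([-0.72462999, -0.56381512, -0.16051976]), 'moment': array([ 0.05371796,  0.03873973, -0.00635041]), 'gripper_force': 0.0, 'width': 0.08785336543634235}
```

View pics/top0.png

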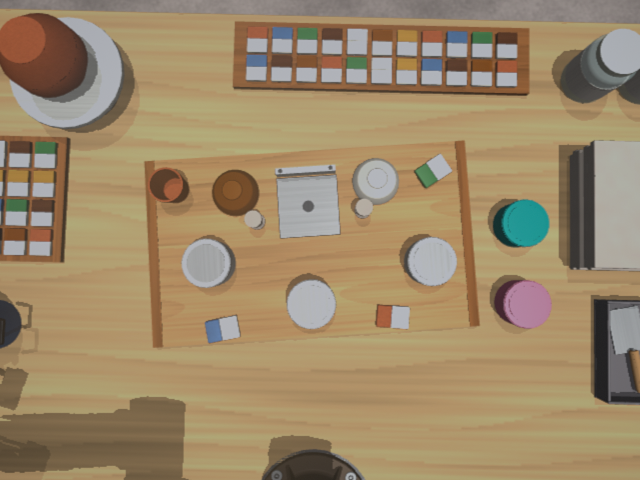

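View pics/scene0.png

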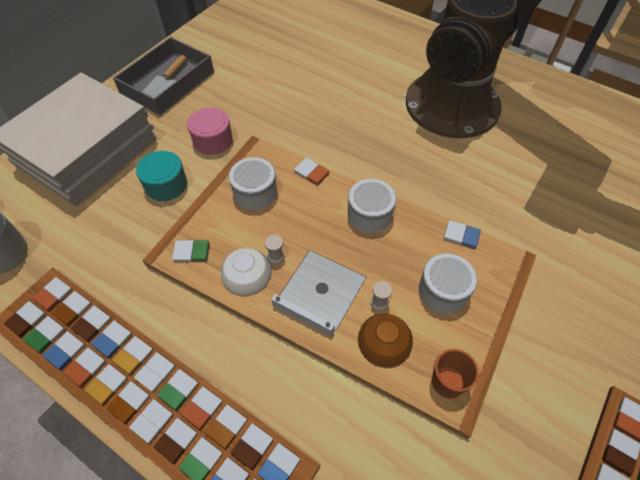

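The top view shows the tins at pixels (207,262), (311,304) and (431,261). The plate is at about (308,207) with the backstop above it at (306,171), and the props are at (254,219) and (364,207). The pink and turquoise look-alikes sit off the board on the right. The scene view agrees with this. I'll refine the board pose and the tin positions next.

```bash
cat > h.py <<'E'
import numpy as np, cv2
from station import get_state,cams,arm,nets
def world(f,px,z):
    p=np.atleast_2d(np.array(px,float)); r=np.c_[p,np.ones(len(p))]@np.linalg.inv(f["mtx"]).T@f["R"]
    c=-f["R"].T@f["t"]; return c+r*((z-c[2])/r[:,2])[:,None]
def lids(f,guess,z=.082,R=.047):
    out=[]
    g=cv2.GaussianBlur(cv2.cvtColor(f["img"],cv2.COLOR_RGB2HSV)[:,:,1],(5,5),0)
    m=(g<55).astype(np.uint8)
    n,l,s,c=cv2.connectedComponentsWithStats(m)
    for i in range(1,n):
        if 900<s[i,4]<4000:
            cn=max(cv2.findContours((l==i).astype(np.uint8),0,1)[0],key=len)
            (u,v),r=cv2.minEnclosingCircle(cn)
            out.append((np.round([u,v,r],1),s[i,4],np.round(world(f,(u,v),z)[0],3)))
    return out
E
python3 - <<'E'
from h import *
f=cams.grab_frame("top"); im=f["img"]
c=-f["R"].T@f["t"];print(c)
# plate corners/board bottom corners, rough pixels
print(world(f,[(277,179),(338,175),(341,236),(280,239)],.022).round(3))
print(world(f,[(154,347),(478,326),(146,162),(465,142)],.022).round(3))
for o in lids(f,None):print(o)
big=cv2.resize(im[140:350,140:485],None,fx=2.3,fy=2.3,interpolation=cv2.INTER_CUBIC);cv2.imwrite("pics/crop.png",big[:,:,::-1])
E
```

```text
[ 0.49505081 -0.02489166  0.98558615]
[[ 0.669  0.089  0.022]
 [ 0.68  -0.036  0.022]
 [ 0.555 -0.045  0.022]
 [ 0.546  0.079  0.022]]
[[ 0.323  0.326  0.022]
 [ 0.38  -0.326  0.022]
 [ 0.698  0.359  0.022]
 [ 0.755 -0.296  0.022]]
(array([372.2, 188.6,  30.9]), np.int32(1866), array([ 0.644, -0.102,  0.082]))
(array([308. , 206. ,  41.1]), np.int32(3613), array([0.608, 0.021, 0.082]))
(array([430.2, 261.2,  26. ]), np.int32(1999), array([ 0.508, -0.215,  0.082]))
(array([207.8, 263. ,  26.5]), np.int32(2048), array([0.494, 0.209, 0.082]))
(array([310.8, 303.5,  24.9]), np.int32(1932), array([0.422, 0.011, 0.082]))
```

View pics/crop.png

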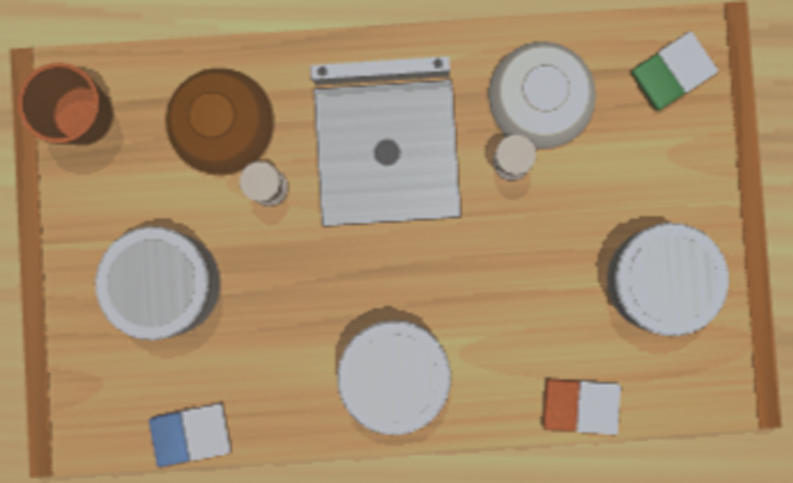

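```bash
python3 -m creep '{"translation":[[17,-31.5,0],[17,-31.5,0],[17,-31.5,0],[17,-31.5,0],[17,-31.5,0],[17,-31.5,0],[17,-31.5,0]],"spin":[0.095,0.095,0.095,0.095,0,0,0],"gripper":[0.68,0.68,0.68,0.68,0.68,0.68,0.68]}' 10
python3 -m creep '{"translation":[[17,-31.5,0],[17,-31.5,0],[17,-31.5,0],[17,-31.5,0],[17,-31.5,0],[17,-31.5,0],[17,-31.5,0],[0,0,0]],"spin":[0,0,0,0,0,0,0,0],"gripper":[0.68,0.68,0.68,0.68,0.68,0.68,0.68,0.68]}'
```

```text
t: 1.55
eef_pos: [0.3137, 0.4246, 0.1944]
ee_rot: [-3.141, -0.0, 0.088]
force: [1.1, 0.2, 0.4]
width: 0.0596
gripper_force: 0.0
t: 2.35
eef_pos: [0.4332, 0.2026, 0.1943]
ee_rot: [3.141, -0.0, 0.085]
force: [0.5, 1.2, 0.3]
width: 0.0596
gripper_force: 0.0
```

```bash
python3 -m creep '{"translation":[[0,4,-40],[0,0,-40],[0,0,-40],[0,0,-38],[0,0,0],[0,0,0]],"spin":[0,0,0,0,0,0],"gripper":[0.68,0.68,0.68,0.68,0.68,0.68]}'
for i in 1 2 3; do python3 -m creep '{"translation":[[0,0,0]],"spin":[0],"gripper":[0.68]}' | grep force:; done
for i in 1 2 3 4 5 6 7 8 9 10; do python3 -m creep '{"translation":[[4,0.35,0]],"spin":[0],"gripper":[0.68]}' | egrep 'eef|force:'; done
```

```text
t: 2.95
eef_pos: [0.4324, 0.2097, 0.0367]
ee_rot: [3.14, 0.0, 0.089]
force: [0.3, 1.6, 0.8]
width: 0.0593
gripper_force: 0.0
force: [-0.4, -0.4, 0.2]
gripper_force: 0.0
force: [0.4, -0.4, 0.4]
gripper_force: 0.0
force: [-0.2, 0.4, 0.1]
gripper_force: 0.0
eef_pos: [0.4364, 0.2101, 0.0371]
force: [1.3, -0.0, -0.3]
gripper_force: 0.0
eef_pos: [0.4407, 0.2104, 0.0368]
force: [-0.2, 1.2, 0.2]
gripper_force: 0.0
eef_pos: [0.4447, 0.2106, 0.0364]
force: [0.2, -0.2, -0.6]
gripper_force: 0.0
eef_pos: [0.4487, 0.2109, 0.0361]
force: [0.7, 0.3, 0.1]
gripper_force: 0.0
eef_pos: [0.4523, 0.2109, 0.036]
force: [-2.8, -0.8, 1.3]
gripper_force: 1.1
eef_pos: [0.4559, 0.211, 0.0358]
force: [-2.8, -0.4, 1.8]
gripper_force: 1.4
eef_pos: [0.4601, 0.2116, 0.0359]
force: [-3.1, -0.3, 0.5]
gripper_force: 1.1
eef_pos: [0.4643, 0.2121, 0.036]
force: [-2.9, -0.5, 0.3]
gripper_force: 0.9
eef_pos: [0.4685, 0.2126, 0.036]
force: [-0.5, 0.1, 0.3]
gripper_force: 0.8
eef_pos: [0.4725, 0.2129, 0.0361]
force: [-1.1, 0.4, -0.8]
gripper_force: 0.7
```

```bash
python3 -m creep '{"translation":[[-12,-1,0],[-8,0,40],[0,0,40],[0,-40,0],[0,-40,0],[0,-40,0],[0,-40,0],[0,-40,0]],"spin":[0,0,0,0,0,0,0,0],"gripper":[0.68,0.68,0.68,0.68,0.68,0.68,0.68,0.68]}'
python3 -m creep '{"translation":[[0,-40,0],[0,-40,0],[0,-40,0],[0,-40,0],[0,-40,0],[0,-31,0],[0,0,0]],"spin":[0,0,0,0,0,0,0],"gripper":[0.68,0.68,0.68,0.68,0.68,0.68,0.68]}'
```

```text
t: 5.05
eef_pos: [0.4518, 0.0107, 0.1166]
ee_rot: [-3.141, -0.001, 0.089]
force: [1.2, 0.8, 0.7]
width: 0.0594
gripper_force: 0.0
t: 5.75
eef_pos: [0.4518, -0.2216, 0.116]
ee_rot: [3.141, -0.0, 0.085]
force: [-0.3, 0.6, -0.3]
width: 0.0595
gripper_force: 0.0
```

```bash
python3 -m creep '{"translation":[[0,2,-40],[0,0,-40],[0,0,0],[0,0,0]],"spin":[0,0,0,0],"gripper":[0.68,0.68,0.68,0.68]}'|grep eef
for i in 1 2 3 4 5 6 7 8 9 10 11 12; do python3 -m creep '{"translation":[[4,0.35,0]],"spin":[0],"gripper":[0.68]}' | egrep 'eef|force:'; done
```

```text
eef_pos: [0.4521, -0.2167, 0.0367]
eef_pos: [0.4575, -0.2166, 0.0381]
force: [0.6, 0.0, 0.5]
gripper_force: 0.0
eef_pos: [0.4614, -0.2163, 0.0381]
force: [-5.9, -0.7, 2.4]
gripper_force: 3.0
eef_pos: [0.4627, -0.2163, 0.0374]
force: [-11.9, -4.2, 7.0]
gripper_force: 5.2
eef_pos: [0.4659, -0.2162, 0.0372]
force: [-10.1, -4.7, 7.3]
gripper_force: 5.4
eef_pos: [0.4699, -0.216, 0.0372]
force: [-9.8, -4.0, 8.1]
gripper_force: 5.1
eef_pos: [0.474, -0.2157, 0.0372]
force: [-8.6, -4.6, 7.5]
gripper_force: 4.8
eef_pos: [0.4782, -0.2154, 0.0373]
force: [-8.4, -4.5, 6.4]
gripper_force: 4.7
eef_pos: [0.482, -0.2149, 0.0371]
force: [-9.3, -2.5, 6.0]
gripper_force: 4.9
eef_pos: [0.4855, -0.2143, 0.037]
force: [-11.1, -2.9, 8.6]
gripper_force: 5.6
eef_pos: [0.4891, -0.2139, 0.0369]
force: [-11.3, -1.3, 9.9]
gripper_force: 5.7
eef_pos: [0.4931, -0.2135, 0.037]
force: [-10.5, -0.9, 8.1]
gripper_force: 5.7
eef_pos: [0.4972, -0.2131, 0.037]
force: [-10.5, -0.6, 8.7]
gripper_force: 5.6
```

Run:
```python
from h import *
f=cams.grab_frame("scene"); im=f["img"]
cv2.imwrite("pics/s1.png",cv2.resize(im[110:310,170:420],None,fx=2.8,fy=2.8)[:,:,::-1])
f=cams.grab_frame("top");print([o[2] for o in lids(f,0)])
for c in("top","scene"): print([[round(v,3) for v in d["centre"]] for d in nets.pinpoint(c,"tin_a")])
print(get_state()["force"])
```

```text
[array([ 0.644, -0.101,  0.082]), array([0.625, 0.022, 0.082]), array([ 0.511, -0.119,  0.082]), array([0.516, 0.211, 0.082])]
[[0.433, -0.409, 0.001], [0.517, 0.215, 0.025], [0.588, -0.405, -0.001]]
[[0.428, -0.41, -0.002], [0.422, 0.012, 0.024], [0.544, -0.209, 0.021], [0.518, 0.217, 0.027], [0.589, -0.408, -0.003]]
[-8.30865496 -1.02900029  5.88766482]
```

View pics/s1.png

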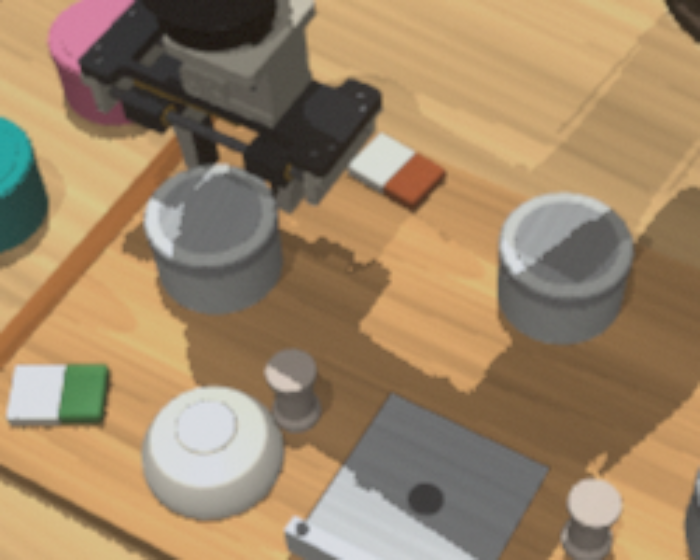

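```bash
python3 -m creep '{"translation":[[-15,-1,0],[-5,0,40],[0,0,45],[10,-10,0],[15,-15,0],[15,-15,0],[15,-15,0],[21,-4,0]],"spin":[0,0,0,-0.147,-0.147,-0.147,-0.147,-0.147],"gripper":[0.68,0.68,0.68,0.45,0.45,0.45,0.45,0.45]}'
python3 -m creep '{"translation":[[0,0,0],[0,0,0],[0,0,0],[0,0,0],[0,0,0],[0,0,0]],"spin":[-0.147,-0.147,-0.147,-0.147,-0.147,0],"gripper":[0.45,0.45,0.45,0.45,0.45,0.45]}'
python3 - <<'E'
from h import *
print(get_state()["q"].round(2))
f=cams.grab_frame("scene")
print([[round(v,3) for v in d["centre"]] for d in nets.pinpoint("scene","tin_a")])
f=cams.grab_frame("top");print([o[2] for o in lids(f,0)])
print([[round(v,3) for v in d["centre"]] for d in nets.pinpoint("top","tin_a")])
E
```

```text
t: 8.35
eef_pos: [0.5566, -0.274, 0.1223]
ee_rot: [-3.14, -0.002, -0.654]
force: [-0.2, -0.5, 0.1]
width: 0.0395
gripper_force: 0.0
t: 8.95
eef_pos: [0.5564, -0.2728, 0.1221]
ee_rot: [-3.14, -0.001, -1.384]
force: [0.6, -0.4, 0.4]
width: 0.0395
gripper_force: 0.0
[-0.14  0.32 -0.22 -0.   -1.03  0.33]
[[0.515, 0.215, 0.022], [0.546, -0.207, 0.021], [0.427, -0.411, 0.002], [0.425, 0.011, 0.024], [0.591, -0.402, 0.003], [0.368, 0.192, 0.02]]
[array([ 0.629, -0.26 ,  0.082]), array([0.604, 0.022, 0.082]), array([0.516, 0.211, 0.082]), array([0.305, 0.021, 0.082]), array([ 0.285, -0.259,  0.082])]
[[0.425, 0.012, 0.021], [0.516, 0.217, 0.024], [0.429, -0.406, 0.003]]
```

```bash
python3 -m creep '{"translation":[[-1,0,-40],[0,0,-40],[0,0,-6],[0,0,0],[-1,5,0],[-1,5,0]],"spin":[0,0,0,0,0,0],"gripper":[0.45,0.45,0.45,0.45,0.45,0.45]}'|egrep "eef|force:"
for i in 1 2 3 4; do python3 -m creep '{"translation":[[-0.9,4.9,0],[-0.9,4.9,0],[-0.9,4.9,0],[-0.9,4.9,0]],"spin":[0,0,0,0],"gripper":[0.45,0.45,0.45,0.45]}'|egrep "eef|force:"; done
python3 - <<'E'
from h import *
f=cams.grab_frame("scene")
print([[round(v,3) for v in d["centre"]] for d in nets.pinpoint("scene","tin_a")])
f=cams.grab_frame("top")
print([[round(v,3) for v in d["centre"]] for d in nets.pinpoint("top","tin_a")])
E
```

```text
eef_pos: [0.5546, -0.2629, 0.0372]
force: [0.4, 0.6, 0.2]
gripper_force: 0.0
eef_pos: [0.5507, -0.2441, 0.037]
force: [2.1, -6.8, 1.8]
gripper_force: 3.1
eef_pos: [0.5474, -0.2243, 0.0369]
force: [1.9, -6.3, 0.5]
gripper_force: 3.0
eef_pos: [0.5438, -0.2047, 0.0369]
force: [1.6, -5.8, 1.5]
gripper_force: 3.1
eef_pos: [0.5402, -0.185, 0.0369]
force: [1.2, -6.9, 0.7]
gripper_force: 3.1
[[0.516, 0.215, 0.023], [0.533, -0.136, 0.023], [0.42, 0.011, 0.022], [0.591, -0.402, -0.002], [0.431, -0.411, -0.001]]
[[0.518, 0.215, 0.024]]
```

```bash
for i in 1 2 3; do python3 -m creep '{"translation":[[-1.1,5.3,0],[-1.1,5.3,0],[-1.1,5.3,0],[-1.1,5.3,0]],"spin":[0,0,0,0],"gripper":[0.45,0.45,0.45,0.45]}'|egrep "eef|force:"; done
python3 -m creep '{"translation":[[2.5,-14,0],[2,-8,40],[0,0,45],[0,0,0]],"spin":[0,0,0,0],"gripper":[0.45,0.45,0.45,0.45]}'|egrep "eef|force:"
python3 - <<'E'
from h import *
f=cams.grab_frame("scene")
print([[round(v,3) for v in d["centre"]] for d in nets.pinpoint("scene","tin_a")])
print([[round(v,3) for v in d["centre"]] for d in nets.pinpoint("scene","prop_a")])
f=cams.grab_frame("top")
print([[round(v,3) for v in d["centre"]] for d in nets.pinpoint("top","tin_a")])
E
```

```text
eef_pos: [0.5356, -0.1641, 0.0363]
force: [2.3, -8.8, 4.6]
gripper_force: 4.1
eef_pos: [0.5311, -0.1429, 0.0363]
force: [1.5, -7.8, 4.4]
gripper_force: 4.1
eef_pos: [0.5266, -0.1216, 0.0362]
force: [1.7, -8.5, 4.1]
gripper_force: 4.2
eef_pos: [0.5337, -0.1439, 0.1259]
force: [0.3, 0.7, 0.4]
gripper_force: 0.0
[[0.59, -0.406, 0.0], [0.521, -0.07, 0.019], [0.431, -0.41, 0.001], [0.425, 0.009, 0.025], [0.515, 0.216, 0.024]]
[[0.609, -0.083, 0.021], [0.583, 0.131, 0.024]]
[[0.433, -0.408, 0.002], [0.422, 0.01, 0.023], [0.667, -0.113, 0.02]]
```

```bash
python3 -m creep '{"translation":[[-12,5,0],[-12,5,0],[-12,5,0],[-12,5,0],[-12,5,0],[0,0,0],[0,0,0],[0,0,0]],"spin":[-0.131,-0.131,-0.131,-0.131,-0.131,-0.131,-0.131,0],"gripper":[0.45,0.45,0.45,0.45,0.45,0.45,0.45,0.45]}'|egrep "eef|rot|force:"
python3 -m creep '{"translation":[[0,0,-40],[0,0,-40],[0,0,-6],[0,0,0],[3.3,3.7,0],[3.3,3.7,0]],"spin":[0,0,0,0,0,0],"gripper":[0.45,0.45,0.45,0.45,0.45,0.45]}'|egrep "eef|rot|force:"
for i in 1 2 3; do python3 -m creep '{"translation":[[3.3,3.7,0],[3.3,3.7,0],[3.3,3.7,0],[3.3,3.7,0]],"spin":[0,0,0,0],"gripper":[0.45,0.45,0.45,0.45]}'|egrep "eef|force:"; done
python3 - <<'E'
from h import *
f=cams.grab_frame("scene")
print([[round(v,3) for v in d["centre"]] for d in nets.pinpoint("scene","tin_a")])
E
```

```text
eef_pos: [0.4693, -0.1178, 0.1191]
ee_rot: [3.14, -0.002, -2.3]
force: [-0.3, 0.1, -0.3]
gripper_force: 0.0
eef_pos: [0.4784, -0.1101, 0.0358]
ee_rot: [-3.14, 0.002, -2.298]
force: [0.6, -0.3, 0.5]
gripper_force: 0.0
eef_pos: [0.4893, -0.0967, 0.0354]
force: [-4.0, -8.8, 6.4]
gripper_force: 4.8
eef_pos: [0.5012, -0.0821, 0.0351]
force: [-8.5, -8.5, 7.9]
gripper_force: 5.7
eef_pos: [0.5142, -0.0674, 0.0351]
force: [-8.5, -9.0, 8.8]
gripper_force: 5.8
[[0.43, -0.412, 0.001], [0.423, 0.012, 0.024], [0.514, 0.215, 0.023], [0.59, -0.403, 0.001]]
```

```bash
for i in 1 2 3; do python3 -m creep '{"translation":[[3.4,3.6,0],[3.4,3.6,0],[3.4,3.6,0]],"spin":[0,0,0],"gripper":[0.45,0.45,0.45]}'|egrep "eef|force:"; done
python3 - <<'E'
from h import *
f=cams.grab_frame("scene"); im=f["img"]
cv2.imwrite("pics/s2.png",cv2.resize(im[150:350,200:450],None,fx=2.8,fy=2.8)[:,:,::-1])
for l in("tin_a","prop_a"): print([[round(v,3) for v in d["centre"]] for d in nets.pinpoint("scene",l)])
E
```

```text
eef_pos: [0.5243, -0.0566, 0.0351]
force: [-8.8, -8.5, 7.8]
gripper_force: 5.9
eef_pos: [0.5343, -0.0461, 0.0353]
force: [-8.5, -10.1, 11.1]
gripper_force: 7.1
eef_pos: [0.5452, -0.0352, 0.0355]
force: [-5.4, -7.1, 7.3]
gripper_force: 6.3
[[0.515, 0.214, 0.024], [0.581, 0.002, 0.021], [0.589, -0.404, -0.002], [0.425, 0.011, 0.024]]
[[0.58, 0.132, 0.022], [0.579, 0.0, 0.02], [0.61, -0.084, 0.02]]
```

View pics/s2.png

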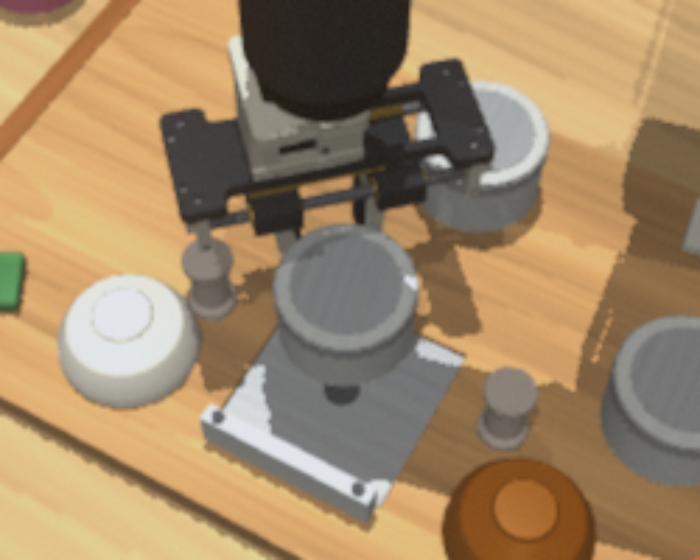

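```bash
for i in 1 2; do python3 -m creep '{"translation":[[3.2,3.7,0],[3.2,3.7,0]],"spin":[0,0],"gripper":[0.45,0.45]}'|egrep "eef|force:"; done
python3 -m creep '{"translation":[[-8,-8,0],[-8,-8,20],[0,0,40],[0,0,30],[-2,4,0],[-2,4,0],[-2,4,0]],"spin":[0,0,0,0,-0.15,-0.15,-0.15],"gripper":[0.45,0.45,0.45,0.45,0.45,0.45,0.45]}'|egrep "eef|rot|force:"
python3 - <<'E'
from h import *
f=cams.grab_frame("scene")
for l in("tin_a","prop_a"): print([[round(v,3) for v in d["centre"]] for d in nets.pinpoint("scene",l)])
f=cams.grab_frame("top");print([[round(v,3) for v in d["centre"]] for d in nets.pinpoint("top","tin_a")])
E
```

```text
eef_pos: [0.552, -0.0272, 0.0351]
force: [-4.3, -5.7, 2.2]
gripper_force: 4.9
eef_pos: [0.5581, -0.0196, 0.0347]
force: [-5.0, -4.7, 1.3]
gripper_force: 4.5
eef_pos: [0.5378, -0.0227, 0.1253]
ee_rot: [3.142, 0.003, -2.755]
force: [0.9, 0.7, -0.1]
gripper_force: 0.0
[[0.591, -0.404, 0.001], [0.431, -0.41, 0.002], [0.423, 0.013, 0.027], [0.513, 0.216, 0.025], [0.594, 0.015, 0.021]]
[[0.582, 0.129, 0.022], [0.609, -0.084, 0.02]]
[[0.588, -0.405, -0.002], [0.43, -0.407, 0.003], [0.422, 0.012, 0.023]]
```

```bash
python3 -m creep '{"translation":[[-5,17,0],[-6,17,0],[0,0,0],[0,0,-40],[0,0,-40],[0,0,-8],[0,0,0]],"spin":[-0.15,-0.15,0,0,0,0,0],"gripper":[0.45,0.45,0.45,0.45,0.45,0.45,0.45]}'|egrep "eef|rot|force:"
for i in 1 2 3 4 5; do python3 -m creep '{"translation":[[4,0.35,0],[4,0.35,0]],"spin":[0,0],"gripper":[0.45,0.45]}'|egrep "eef|force:"; done
```

```text
eef_pos: [0.526, 0.0104, 0.0353]
ee_rot: [-3.14, -0.003, -3.046]
force: [0.4, 0.2, 0.6]
gripper_force: 0.0
eef_pos: [0.5366, 0.0122, 0.0381]
force: [0.2, -0.1, -0.2]
gripper_force: 0.0
eef_pos: [0.5422, 0.0122, 0.0369]
force: [-8.9, -0.7, 7.5]
gripper_force: 4.9
eef_pos: [0.5474, 0.0121, 0.0363]
force: [-11.1, -1.6, 8.8]
gripper_force: 6.3
eef_pos: [0.5565, 0.0133, 0.0358]
force: [-4.7, 0.3, -1.6]
gripper_force: 3.1
eef_pos: [0.5656, 0.0143, 0.0357]
force: [-4.9, -0.6, -0.4]
gripper_force: 3.2
```

```bash
for i in 1 2 3 4 5 6 7 8 9; do python3 -m creep '{"translation":[[2,0.2,0]],"spin":[0],"gripper":[0.45]}'|egrep "eef|  force:|^force:"; done
```

```text
eef_pos: [0.5685, 0.0147, 0.0359]
force: [-5.2, 0.0, -1.3]
eef_pos: [0.5704, 0.0149, 0.0359]
force: [-4.2, -1.1, -0.9]
eef_pos: [0.5725, 0.0152, 0.036]
force: [-5.0, -0.5, -0.9]
eef_pos: [0.5746, 0.0154, 0.0361]
force: [-4.7, 0.3, -1.8]
eef_pos: [0.5768, 0.0157, 0.0362]
force: [-4.9, -0.1, -1.8]
eef_pos: [0.5788, 0.0159, 0.0362]
force: [-4.9, -0.0, -1.4]
eef_pos: [0.5808, 0.0161, 0.0362]
force: [-4.7, -0.7, -1.7]
eef_pos: [0.5828, 0.0163, 0.0362]
force: [-3.8, -1.6, -2.4]
eef_pos: [0.5849, 0.0165, 0.0362]
force: [-6.1, -0.1, 0.5]
```

```bash
for i in 1 2 3 4; do python3 -m creep '{"translation":[[1,0.1,0]],"spin":[0],"gripper":[0.45]}'|egrep "eef|^force:"; done
python3 - <<'E'
from h import *
f=cams.grab_frame("scene"); im=f["img"]
cv2.imwrite("pics/s3.png",cv2.resize(im[200:350,230:430],None,fx=4,fy=4)[:,:,::-1])
print([[round(v,3) for v in d["centre"]] for d in nets.pinpoint("scene","tin_a")])
E
```

```text
eef_pos: [0.5849, 0.0163, 0.036]
force: [-9.8, -0.2, 0.9]
eef_pos: [0.5849, 0.0162, 0.0358]
force: [-12.2, 0.7, 4.1]
eef_pos: [0.5849, 0.0161, 0.0356]
force: [-14.4, 0.9, 4.7]
eef_pos: [0.5848, 0.016, 0.0355]
force: [-18.7, 1.1, 6.9]
[[0.42, 0.011, 0.026], [0.513, 0.214, 0.021], [0.428, -0.409, -0.001], [0.637, 0.019, 0.019], [0.59, -0.406, -0.001]]
```

View pics/s3.png

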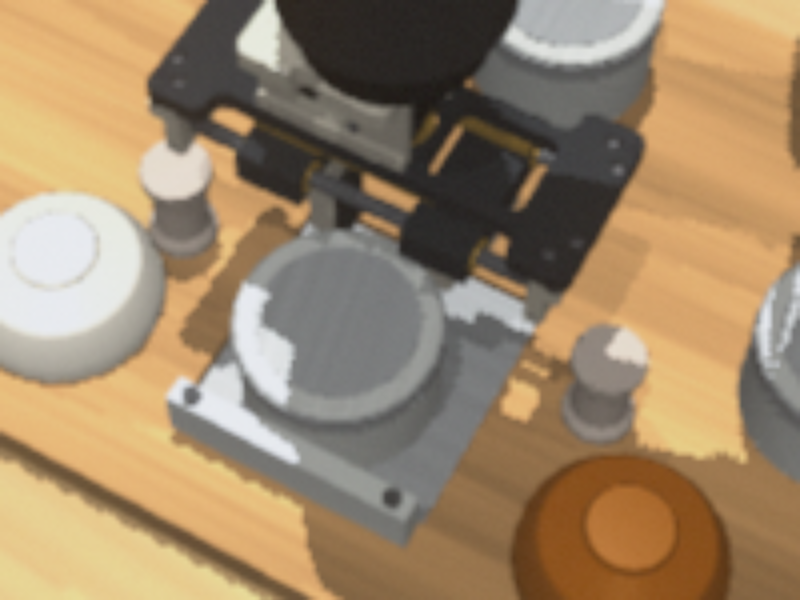

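```bash
python3 -m creep '{"translation":[[-4,-0.3,0],[-10,-1,0],[-10,-1,10],[0,0,45],[0,0,45],[-40,0,10],[-40,0,0],[-20,0,0]],"spin":[0,0,0,0,0,0,0,0],"gripper":[0.45,0.45,0.45,0.45,0.45,0.45,0.45,0.45]}'|egrep "eef|^force:"
python3 - <<'E'
from h import *
f=cams.grab_frame("scene"); a=cv2.resize(f["img"][230:350,240:400],None,fx=4,fy=4)
for l in("tin_a","prop_a","bowl_a","plate_centre"): print(l,[[round(v,3) for v in d["centre"]] for d in nets.pinpoint("scene",l)])
f=cams.grab_frame("top"); b=cv2.resize(f["img"][150:270,230:390],None,fx=4,fy=4)
print([[round(v,3) for v in d["centre"]] for d in nets.pinpoint("top","tin_a")])
cv2.imwrite("pics/s4.png",a[:,:,::-1]);cv2.imwrite("pics/t4.png",b[:,:,::-1])
E
```

```text
eef_pos: [0.4632, 0.0146, 0.1481]
force: [0.6, 0.4, 0.3]
tin_a [[0.43, -0.411, 0.001], [0.422, 0.009, 0.025], [0.592, -0.403, -0.0], [0.635, 0.021, 0.017], [0.514, 0.218, 0.025], [0.644, 0.294, 0.017]]
prop_a [[0.58, 0.127, 0.025], [0.611, -0.082, 0.02]]
bowl_a [[0.639, 0.174, 0.026], [0.672, -0.114, 0.024], [0.583, 0.129, 0.025]]
plate_centre []
[[0.635, 0.023, 0.014], [0.589, -0.405, -0.003], [0.431, -0.405, -0.0], [0.519, 0.215, 0.027]]
```

View pics/s4.png

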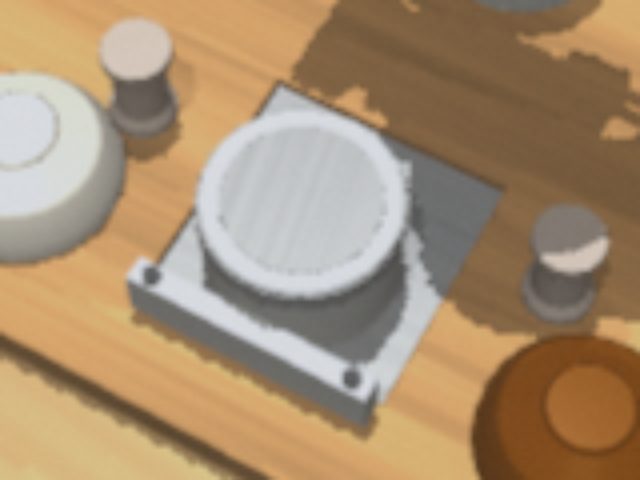

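View pics/t4.png

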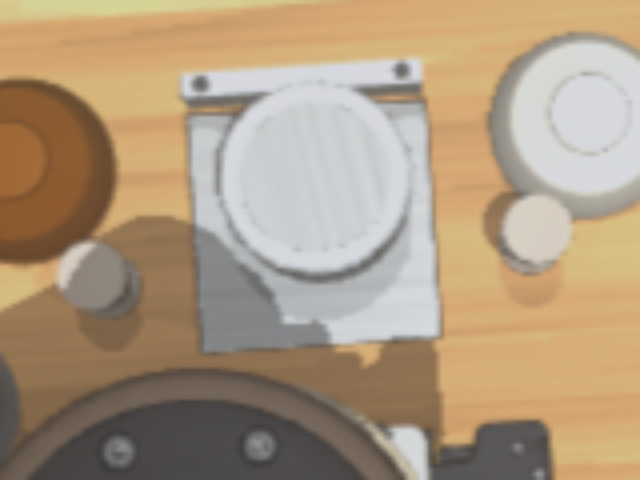

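The top view (t4) shows the tin well inside the plate and up against the backstop, with its lid at pixel (315,180). The scene view (s4) shows it upright and sunk into the plate, which a light tin would not do. The props and bowls have not moved, so I'm handing in.

```bash
python3 -c "
from station import arm
print(arm.job_done())"
```

```text
the job is handed in; nothing more can be done
None
```

I found the heavy tin by feel (about 10 N to push it, against about 2.5 N for a light one); it now stands sunk in the balance plate against the backstop, let go, with the light tins clear, no sign that any bystander moved, and the job handed in.

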